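Clear the craft table: spools under the case cover, hooks in the cup

TASK

Clear up the craft table: lift the cover plate off the bobbin case and set it aside, put every cord spool that is out into the case, and seat the cover back over both pins so that it lies fully down and flush. Stand every crochet hook in the holder cup with its hooked end up; the hooks can be done at any time. Leave the other things on the table where they are.

Things in the scene. Friction and masses are not known exactly. Their poses are not given: they have to be found in the camera images.
- case: beech bobbin case, an open-topped housing fixed to the table, 124 (its x) x 258 (its y) x 72 mm high; origin at the centre of its underside, z up. Floor 6 mm thick, side walls 8 mm, end blocks 22 mm: inside 108 (x) x 214 (y) x 66 mm deep. Two upright brass pins, 8 mm diameter with tapered tips, stand 16 mm above the rim at y = +118 and -118 mm, x = 0. At the start the cover is on it.
- cover_grip (a point): the loose cover plate of the case: wooden plate 124 (x) x 258 (y) x 8 mm, about 220 g, with two 12 mm through-holes at y = +118 and -118 mm for the case's pins (either way round fits) and a dark wooden bar pull on top, 16 mm wide (x), 80 mm long (y), 30 mm high. This point is the middle of the bar pull, 15 mm above the plate's upper face and 23 mm above its underside; axes x and y along the plate, z up. Seated, it is 95 mm above the case's underside.
- cup: heavy blue-glazed stoneware holder cup, fixed to the table, 80 mm outer and 72 mm inner diameter at the rim, 100 mm high, tapering to 64 mm inside at the floor, which is 5 mm thick; origin at the centre of its underside.
- spool1_mid (a point): wooden cord spool, a solid cylinder 44 mm diameter and 60 mm high, about 70 g, standing on the table at the start; this point is its centre, z along its own axis. May be absent (None).
- spool2_mid (a point): wooden cord spool, a solid cylinder 44 mm diameter and 60 mm high, about 70 g, standing on the table at the start; this point is its centre, z along its own axis. May be absent (None).
- spool3_mid (a point): wooden cord spool, a solid cylinder 44 mm diameter and 60 mm high, about 70 g, standing on the table at the start; this point is its centre, z along its own axis. May be absent (None).
- spool4_mid (a point): wooden cord spool, a solid cylinder 44 mm diameter and 60 mm high, about 70 g, standing on the table at the start; this point is its centre, z along its own axis. May be absent (None).
- hook1_mid (a point): jumbo wooden crochet hook, 180 mm long, about 40 g, lying on the table at the start; this point is the middle of its length, 8 mm above the table as it lies. x runs along it towards the thin hooked end; z is up as it lies. The grip part, from 90 mm behind this point to 50 mm ahead of it, is 18 mm wide (y) and 16 mm thick (z); the last 40 mm to the hooked end is a 12 mm round shank. May be absent (None).
- hook2_mid (a point): jumbo wooden crochet hook, 180 mm long, about 40 g, lying on the table at the start; this point is the middle of its length, 8 mm above the table as it lies. x runs along it towards the thin hooked end; z is up as it lies. The grip part, from 90 mm behind this point to 50 mm ahead of it, is 18 mm wide (y) and 16 mm thick (z); the last 40 mm to the hooked end is a 12 mm round shank. May be absent (None).
- hook3_mid (a point): jumbo wooden crochet hook, 180 mm long, about 40 g, lying on the table at the start; this point is the middle of its length, 8 mm above the table as it lies. x runs along it towards the thin hooked end; z is up as it lies. The grip part, from 90 mm behind this point to 50 mm ahead of it, is 18 mm wide (y) and 16 mm thick (z); the last 40 mm to the hooked end is a 12 mm round shank. May be absent (None).
- hoop: cream plastic hoop lying flat, 124 mm diameter, 10 mm high; leave alone; origin at the centre of its underside
- dish: small ceramic dish, 96 mm diameter, 18 mm high, with a brass thimble on it; leave alone; origin at the centre of its underside
- bowl: aluminium magnet bowl, 110 mm diameter, 45 mm high; leave alone; origin at the centre of its underside
- beadbox: clear plastic bead box, 100 x 160 x 33 mm; leave alone; origin at the centre of its underside

How it is judged:
By the outcome, as a careful person would: the job done as asked, in the order asked, and still so for the second after the job is handed in, with the robot touching nothing.
Of spool1, spool2, spool3, spool4 only 3 to 4 are there at a start; the rules pass over those that are not, and their reading is None.
Of hook1, hook2, hook3 only 2 to 3 are there at a start; the rules pass over those that are not, and their reading is None.
At some moment in a run one of spool1, spool2, spool3, spool4, hook1, hook2, hook3 may be knocked a few centimetres aside while the robot is not near it.
Once in a run the grip may slacken for a moment while it holds something.
It also fails if it takes over 210 s, if anything falls off the work surface, if the arm or the gripper's body presses on something with over 40 N, if the wrist force passes 120 N, or if a joint passes its speed limit or range.

ROBOT

A 6-joint arm with a two-finger parallel gripper is mounted at the origin on the work surface. World frame = base frame: x ahead of the robot, y to its left, z up, the work surface at z = 0. Lengths are in m, angles in rad, forces in N, time in s.
With the tool pointing down it reaches from about 0.35 to 0.85 m from the base axis. Payload 8.1 kg.
Tool frame: the origin (TCP) lies between the finger pads; the fingertips stand 11 mm ahead of it and the grasp point (between the pads) lies 8 mm behind it (robot.tips_ahead is the distance from the TCP to the fingertips, in m); z points along the fingers, y is the line along which they close (so a half turn about z gives the same grasp; the last joint's range is limited). The gripper opens to 93 mm and grips with 3 to 60 N. Pads are 15 mm wide; open, the fingers measure 128 mm over their backs; the gripper's body (75 mm by 188 mm) begins 65 mm behind the grasp point.
Start: joints at [1.191, 0.13, 1.488, -0, 1.523, -0.085], TCP at [0.174, 0.574, 0.23] pointing down, gripper open.
Joint ranges: [-2.96, 2.96], [-0.89, 2.26], [0.02, 2.5], [-1.34, 4.48], [0, 2.73], [-2.66, 2.66]. Speed limits (rad/s): [2.39, 2.39, 2.79, 3.14, 3.14, 3.14].

INTERFACE

Orientations are given as a rotation vector (axis times angle).
In Python, from plant import robot gives the robot as it stands. The module is installed in compiled form; this text tells all that it offers.
- The arm moves only by the tool move_arm, never from a script. Its argument "deltas" is one flat list of numbers, 7 for each row, row after row: the shift along the tool's x, y, z in m, then the turn, a rotation vector about the tool's x, y, z in rad, then the opening, from 0 (shut) to 1 (fully open). A call has 1 to 12 rows; each row is the pose to reach, as a shift and turn from the pose commanded when the call began, along the tool's axes at that moment; what a row does not reach only later rows make up. A row lasts 1/8 s, in which the tool goes at most 62.5 mm and 10.7 degrees, less where a joint would pass 70% of its speed; a pose out of reach is approached as far as the arm can. A call with a gripper value outside its range is refused whole. The fingers move at their own pace and stop on an object; "squeeze" is the grip in N (left out, the last holds). Time passes only in rows, so rows that repeat a pose let the fingers close. It gives the time, the measured TCP pose, the force, the opening and the grip force at its end, in the units of the state.
- robot.read_state(): the state, without advancing time (a new reading comes with each control period).
- robot.read_camera(name): name is "scene" or "top" or "wrist"; returns (picture, depth): 384x512x3 uint8, red, green, blue; 384x512 float32, m along the optical axis (not along the pixel's ray), 0 where there is no reading.
- robot.camera_model(name): a dict with "K" (3x3 intrinsics, pixels), "R" (3x3) and "t" (3): a world point X has camera coordinates R X + t; the wrist camera has in their place "tool_from_camera" (4x4, takes a point from camera to tool coordinates, whose origin is the TCP and whose axes are the flange's). Camera axes: x right, y down, z forward; pixel columns grow to the right and rows downward; lengths in m; the calibration is good to about 2 mm. A picture is of the moment at which its call begins: read the wrist's pose just before it. camera_model takes no time and is no camera call.
- robot.close_job(): hands the job in; it is judged then, once.
Trained networks look in the newest picture that a camera, given by its name, has taken for a name from the list of things; names that differ only in an ending like _2 or _b are one class to them, and where a whole thing is asked for, a point or a joint stands for the part that bears it (a point fixed in the world has none). Each returns a list of dicts, best first, with "confidence" (0 to 1); they miss things now and then, are a little off and sometimes report something else, mostly with a low value. They report only what shows in the picture. A call takes as long as a camera call.
- robot.recognise(camera, label): "uv" ([column, row] in pixels, amid what is visible of it).
The state is a dict: "t": time; "q": joint angles; "dq": joint speeds; "joint_torque": joint torques, N m; "tool_pos": TCP position; "orientation": TCP orientation; "force": force on the tool from outside, world axes, zero at the start; "wrist_torque": the same for the moment, N m; "opening": finger opening in m; "gripper_force": force on a finger pad.
Only numpy, scipy, OpenCV 4.12 (cv2) and the standard library are available. Lean on these libraries where they do the work, as an engineer would, in place of code of your own. Each camera call takes 0.05 s, during which the arm holds its last target. There are 200 camera calls.

## Working session

There is one attempt and no reset: what is moved stays moved. The work goes in short steps, Python scripts to look and compute and a tool call to move; the robot and the scene stay as the last step left them, time stands still between calls to the robot, and variables do not carry over. Pictures are saved under pics/ and viewed, at most 14 in all, crops included, and the job is handed in when it is done.

Besides the shell and the picture viewer there is one more tool, called after ">>>" in YAML: its name, and indented under it one key for each argument. move_arm: Moves the arm, as the interface text tells. Its arguments: {"type":"object","properties":{"deltas":{"type":"array","items":{"type":"number"}},"squeeze":{"type":"number"}},"required":["deltas"]}

```bash
mkdir -p pics; cat > h.py <<'E'
import numpy as np, cv2
from scipy.spatial.transform import Rotation as Rn
from plant import robot
def cam(name):
    s=robot.read_state(); m=robot.camera_model(name); im,d=robot.read_camera(name)
    K=np.array(m["K"])
    if name=="wrist":
        T=np.eye(4);T[:3,:3]=Rn.from_rotvec(s["orientation"]).as_matrix();T[:3,3]=s["tool_pos"]
        T=T@np.array(m["tool_from_camera"])
    else:
        T=np.eye(4);R=np.array(m["R"]);T[:3,:3]=R.T;T[:3,3]=-R.T@np.array(m["t"])
    v,u=np.mgrid[:384,:512]
    P=np.stack([(u-K[0,2])/K[0,0]*d,(v-K[1,2])/K[1,1]*d,d],-1)@T[:3,:3].T+T[:3,3]
    P[d==0]=np.nan
    return im,d,P
def save(n,im,s=1.5): cv2.imwrite(f"pics/{n}.png",cv2.resize(im[...,::-1],None,fx=s,fy=s))
E
python3 - <<'E'
from h import *
s=robot.read_state(); print(s["t"],s["tool_pos"],s["orientation"],robot.camera_model("wrist")["tool_from_camera"])
for c in("top","scene"):
    im,d,P=cam(c); save(c+"0",im); np.savez(c+"0",im=im,P=P,d=d)
    for l in ["case","cover_grip","cup","spool1_mid","hook1_mid","hoop","dish","bowl","beadbox"]:
        for r in robot.recognise(c,l):
            u,v=map(int,np.round(r["uv"])); print(c,l,(u,v),round(r["confidence"],2),np.round(P[min(v,383),min(u,511)],3))
E
```

```text
0.0 [0.17411055 0.57360348 0.22858622] [-4.61338185e-01 -3.10710433e+00  2.82749847e-03] [[ 4.16611339e-04 -9.56743740e-01 -2.90931680e-01  8.07564628e-02]
 [ 9.99999911e-01  4.19529477e-04  5.23459709e-05  1.01267911e-03]
 [ 7.19727357e-05 -2.90931676e-01  9.56743829e-01 -1.55581523e-01]
 [ 0.00000000e+00  0.00000000e+00  0.00000000e+00  1.00000000e+00]]
top case (290, 183) 0.44 [ 0.617 -0.132  0.081]
top cover_grip (252, 193) 0.62 [ 0.588 -0.029  0.11 ]
top cup (159, 182) 0.61 [0.635 0.234 0.004]
top spool1_mid (334, 226) 0.61 [ 0.501 -0.25   0.06 ]
top hoop (266, 148) 0.76 [ 0.73  -0.072  0.001]
top hoop (138, 248) 0.28 [0.45  0.288 0.016]
top hoop (161, 181) 0.26 [0.639 0.229 0.001]
top dish (401, 222) 0.97 [ 0.511 -0.442  0.029]
top bowl (368, 174) 0.96 [ 0.65  -0.361  0.007]
top beadbox (201, 136) 0.78 [0.761 0.112 0.031]
scene case (340, 222) 0.23 [0.671 0.214 0.083]
scene cover_grip (262, 196) 0.65 [ 0.596 -0.005  0.085]
scene cup (343, 225) 0.83 [0.67  0.223 0.075]
scene spool1_mid (145, 204) 0.7 [ 0.609 -0.362  0.014]
scene spool1_mid (198, 182) 0.66 [ 0.509 -0.224  0.051]
scene hoop (226, 271) 0.94 [ 0.831 -0.053  0.01 ]
scene dish (134, 182) 0.64 [ 0.509 -0.445  0.022]
scene bowl (144, 204) 0.59 [ 0.608 -0.366  0.013]
scene beadbox (297, 261) 0.69 [0.783 0.116 0.032]
scene beadbox (366, 206) 0.16 [0.47  0.304 0.009]
```

View pics/top0.png

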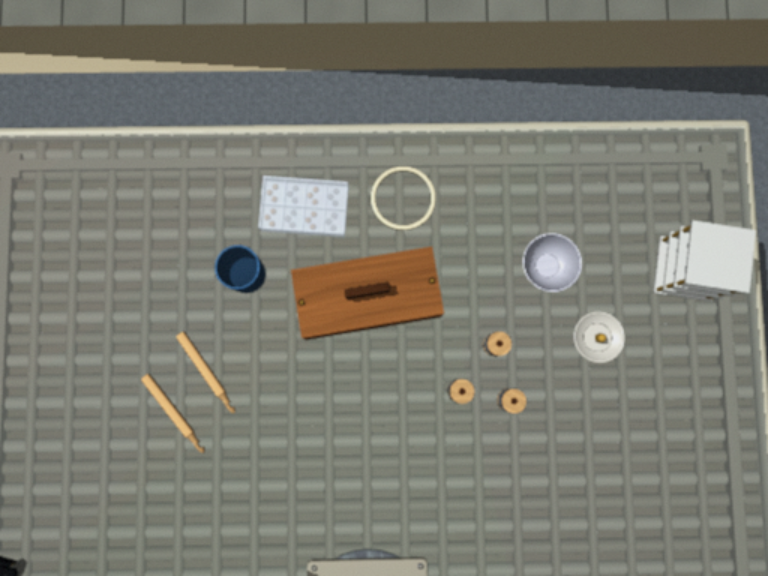

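View pics/scene0.png

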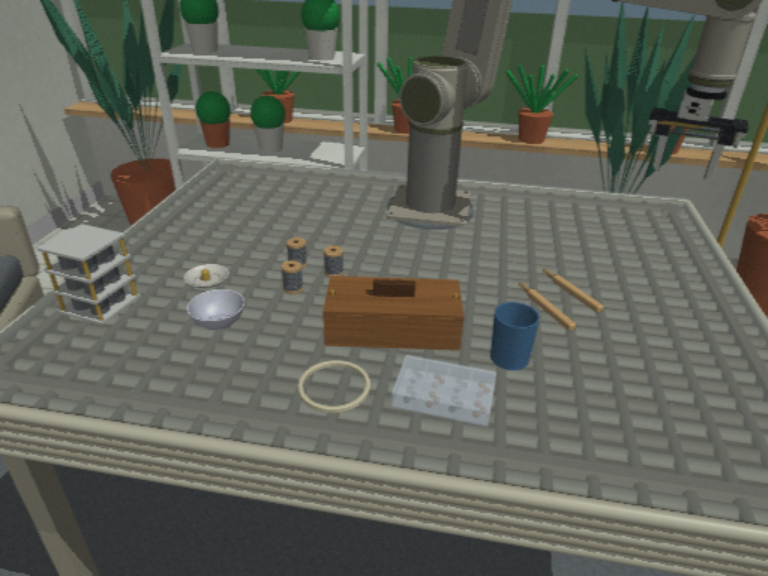

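The top picture shows the covered case at (368,292), the cup at (239,268), three spools at (500,343), (462,391) and (514,401), and two hooks. The hooks' thin ends are at (232,410) and (202,450), towards the robot. The scene view agrees. Next I measure them.

```bash
cat >> h.py <<'E'
def rect(pts):
    (c,(w,h),a)=cv2.minAreaRect((pts*1000).astype(np.float32)); b=cv2.boxPoints((c,(w,h),a))
    e=[b[1]-b[0],b[2]-b[1]]; L=max(e,key=np.linalg.norm)
    return np.array(c)/1000,(w,h),np.degrees(np.arctan2(L[1],L[0]))
def blobs(P,box,zr,n=15):
    x0,x1,y0,y1=box
    m=((P[...,0]>x0)&(P[...,0]<x1)&(P[...,1]>y0)&(P[...,1]<y1)&(P[...,2]>zr[0])&(P[...,2]<zr[1])).astype(np.uint8)
    k,lab=cv2.connectedComponents(m,connectivity=8)
    return [P[lab==i] for i in range(1,k) if (lab==i).sum()>=n]
E
python3 - <<'E'
from h import *
f=np.load("top0.npz");P=f["P"];im=f["im"].astype(int)
def rep(n,box,zr):
    for q in blobs(P,box,zr):
        c,wh,a=rect(q[:,:2]); print(n,len(q),"c",c.round(4),"mean",q.mean(0).round(4),"wh",np.round(wh,1),"ang",round(a,1))
rep("spool",(.4,.68,-.35,-.15),(.045,.075))
rep("cover",(.4,.75,-.2,.18),(.07,.09))
rep("bar",(.4,.75,-.2,.18),(.1,.12))
rep("cup",(.5,.75,.15,.32),(.08,.11))
print("floor",[np.round(P[v,u],4) for u,v in((120,200),(250,300),(300,260))])
m=(im[...,0]-im[...,2]>60)&(P[...,1]>.15)&(P[...,0]<.6)
k,l=cv2.connectedComponents(m.astype(np.uint8),connectivity=8)
for i in range(1,k):
    q=P[l==i]
    if len(q)>15:
        c,wh,a=rect(q[:,:2]);print("hook",len(q),c.round(4),np.round(wh,1),round(a,1),q.min(0).round(3),q.max(0).round(3))
S=np.load("scene0.npz");P=S["P"]
rep("Sspool",(.4,.68,-.35,-.15),(.055,.065))
rep("Scover",(.4,.75,-.2,.18),(.073,.087))
rep("Scup",(.5,.75,.15,.32),(.09,.11))
E
```

```text
spool 209 c [ 0.4948 -0.2473] mean [ 0.4945 -0.2466  0.0597] wh [42.2 42.2] ang 23.7
spool 168 c [ 0.4163 -0.1773] mean [ 0.4147 -0.1771  0.0589] wh [31.6 43.3] ang -84.5
spool 58 c [ 0.4065 -0.2696] mean [ 0.4056 -0.2695  0.0597] wh [36.1 10.9] ang 89.5
cover 4213 c [ 0.5903 -0.0102] mean [ 0.5895 -0.0101  0.0792] wh [124.7 257.8] ang -81.2
bar 190 c [ 0.5898 -0.0099] mean [ 0.5896 -0.0099  0.1089] wh [17.1 78.4] ang -81.9
cup 219 c [0.635  0.2181] mean [0.6369 0.2206 0.0948] wh [79.3 77.3] ang 0.4
floor [array([ 0.5862,  0.3447, -0.0018]), array([ 0.3017, -0.0199, -0.0006]), array([ 0.4109, -0.156 ,  0.0573])]
hook 338 [0.4492 0.2928] [175.6  20.6] 35.0 [ 0.378  0.242 -0.008] [0.523 0.345 0.023]
hook 344 [0.3749 0.3529] [176.   21.6] 38.3 [ 0.308  0.295 -0.009] [0.446 0.415 0.022]
Sspool 23 c [ 0.4073 -0.265 ] mean [ 0.4061 -0.2628  0.0583] wh [34.3 13.7] ang 89.5
Sspool 62 c [ 0.416  -0.1719] mean [ 0.416  -0.1709  0.0589] wh [40.6 30.6] ang 88.8
Sspool 88 c [ 0.4936 -0.2421] mean [ 0.4958 -0.2406  0.0589] wh [42.8 41.7] ang 42.3
Scover 2081 c [ 0.5868 -0.0051] mean [ 0.5996 -0.0029  0.0793] wh [133.5 257.5] ang -81.2
Scup 231 c [0.6339 0.2232] mean [0.6349 0.2236 0.0962] wh [76.5 81.6] ang -3.0
```

```bash
cat >> h.py <<'E'
def down(psi,tilt=0):  # tilt about tool y, deg
    p=np.radians(psi); R=np.array([[np.cos(p),np.sin(p),0],[np.sin(p),-np.cos(p),0],[0,0,-1]])
    return R@Rn.from_euler('y',tilt,degrees=True).as_matrix()
def go(*wps):  # (pos,R) -> delta from present pose
    s=robot.read_state(); R0=Rn.from_rotvec(s["orientation"]).as_matrix(); p0=np.array(s["tool_pos"])
    print("t",round(s["t"],2),"now",p0.round(4),"q",np.round(s["q"],2),"F",np.round(s["force"],1),"op",round(s["opening"],4),"gf",round(s["gripper_force"],1))
    for p,R in wps:
        R=R0 if R is None else R
        d=R0.T@(np.array(p)-p0); r=Rn.from_matrix(R0.T@R).as_rotvec()
        print("delta",d.round(4),r.round(4),"rows",round(max(np.linalg.norm(d)/.0625,np.degrees(np.linalg.norm(r))/10.7),1))
E
python3 - <<'E'
from h import *
f=np.load("top0.npz");P=f["P"]
for q in blobs(P,(.3,.68,-.4,-.12),(.05,.07)): print("spool",len(q),rect(q[:,:2])[0].round(4),q.mean(0).round(4))
go(([.5895,-.01,.18],down(98.5)))
E
```

```text
spool 206 [ 0.4948 -0.2473] [ 0.4946 -0.2468  0.0598]
spool 211 [ 0.4106 -0.1775] [ 0.4107 -0.1775  0.0589]
spool 210 [ 0.3918 -0.2696] [ 0.3919 -0.2696  0.0597]
t 1.0 now [0.1743 0.5741 0.2296] q [ 1.19  0.13  1.49  0.    1.52 -0.09] F [ 0.4 -0.4 -0.4] op 0.0928 gf 0.0
delta [-0.567  -0.4382  0.0496] [-1.0000e-04  0.0000e+00  1.1276e+00] rows 11.5
```

>>> move_arm:
  deltas: [-0.567,-0.4382,0.02,0,0,1.1276,0.5,-0.567,-0.4382,0.02,0,0,1.1276,0.5,-0.567,-0.4382,0.02,0,0,1.1276,0.5,-0.567,-0.4382,0.02,0,0,1.1276,0.5,-0.567,-0.4382,0.02,0,0,1.1276,0.5,-0.567,-0.4382,0.02,0,0,1.1276,0.5,-0.567,-0.4382,0.02,0,0,1.1276,0.5,-0.567,-0.4382,0.02,0,0,1.1276,0.5,-0.567,-0.4382,0.02,0,0,1.1276,0.5,-0.567,-0.4382,0.0496,0,0,1.1276,0.5,-0.567,-0.4382,0.0496,0,0,1.1276,0.5,-0.567,-0.4382,0.0496,0,0,1.1276,0.5]

```text
t: 2.5
tool_pos: [0.5903, -0.0128, 0.179]
orientation: [-2.053, -2.377, 0.001]
force: [-0.8, 0.8, -0.2]
opening: 0.0468
gripper_force: 0.0
```

```bash
python3 - <<'E'
from h import *
im,d,P=cam("wrist"); save("w1",im)
for q in blobs(P,(.4,.75,-.2,.18),(.1,.12),100): print("bar",len(q),[np.round(k,4) for k in rect(q[:,:2])])
for q in blobs(P,(.4,.75,-.2,.18),(.07,.09),500): print("pl",len(q),[np.round(k,4) for k in rect(q[:,:2])],q[:,2].mean())
go(([.5895,-.01,.0935],down(98.5)))
E
```

```text
bar 1773 [array([ 0.5889, -0.0056]), array([15.2655, 79.1077]), np.float32(-81.2148)]
pl 31556 [array([0.5878, 0.0037]), array([124.3654, 238.6155]), np.float32(-81.2147)] 0.0805464471667701
t 2.55 now [ 0.5911 -0.0151  0.1781] q [-0.11  0.14  1.58 -0.    1.43 -0.26] F [-2.3 -2.3  0.2] op 0.0465 gf 0.0
delta [ 0.0054 -0.0007  0.0846] [-0.0012  0.0015 -0.0034] rows 1.4
```

>>> move_arm:
  deltas: [0,0,0.05,0,0,0.0,0.5,0,0,0.0865,0,0,0.0,0.5,0,0,0.0865,0,0,0.0,0.5,0,0,0.0865,0,0,0.0,0.0,0,0,0.0865,0,0,0.0,0.0,0,0,0.0865,0,0,0.0,0.0,0,0,0.0865,0,0,0.0,0.0,0,0,0.0865,0,0,0.0,0.0]
  squeeze: 30

```text
t: 3.55
tool_pos: [0.5895, -0.0099, 0.0937]
orientation: [-2.051, -2.38, 0.0]
force: [-0.5, -0.1, -0.5]
opening: 0.016
gripper_force: 30.0
```

```bash
python3 - <<'E'
from h import *
s=robot.read_state();print(s["tool_pos"],s["orientation"]);go(([.42,.045,.135],None))
E
```

```text
[ 0.58948104 -0.00986784  0.09366467] [-2.05061431e+00 -2.37990797e+00  1.49336867e-05]
t 3.55 now [ 0.5895 -0.0099  0.0937] q [-0.1   0.21  1.66  0.    1.28 -0.25] F [-0.5 -0.1 -0.5] op 0.016 gf 30.0
delta [ 0.0793 -0.1595 -0.0413] [0. 0. 0.] rows 2.9
```

>>> move_arm:
  deltas: [0,0,-0.015,0,0,0,0,0,0,-0.035,0,0,0,0,0,0,-0.06,0,0,0,0,0.0264,-0.0532,-0.06,0,0,0,0,0.0528,-0.1063,-0.06,0,0,0,0,0.0793,-0.1595,-0.06,0,0,0,0,0.0793,-0.1595,-0.03,0,0,0,0,0.0793,-0.1595,0.01,0,0,0,0,0.0793,-0.1595,0.04,0,0,0,0,0.0793,-0.1595,0.06,0,0,0,0,0.0793,-0.1595,0.068,0,0,0,0,0.0793,-0.1595,0.068,0,0,0,0]

```text
t: 5.05
tool_pos: [0.4205, 0.0449, 0.0263]
orientation: [2.05, 2.38, 0.001]
force: [-0.3, 0.3, -2.6]
opening: 0.0158
gripper_force: 30.0
```

```bash
python3 - <<'E'
from h import *
im,d,P=cam("wrist"); save("w1",im)
go(([.42,.045,.0225],None)); print(robot.read_state()["orientation"])
E
```

```text
t 5.1 now [0.4209 0.0449 0.0267] q [-0.01 -0.15  2.16  0.    1.13 -0.16] F [ 0.4 -0.  -3. ] op 0.0156 gf 30.0
delta [ 0.0002 -0.0009  0.0042] [0. 0. 0.] rows 0.1
[2.04992100e+00 2.37912929e+00 1.51664753e-03]
```

View pics/w1.png

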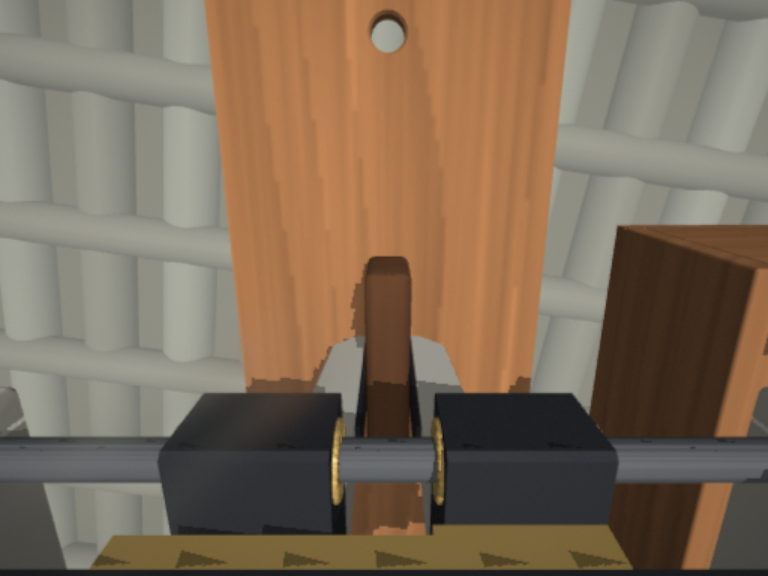

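The plate hangs level in the grip, with its front hole at (388,35) and clear table below. I lower it the last few millimetres, release it and go to the first spool.

>>> move_arm:
  deltas: [0,0,0.004,0,0,0,0,0,0,0.004,0,0,0,0,0,0,0.004,0,0,0,0.3,0,0,0.004,0,0,0,0.4,0,0,-0.04,0,0,0,0.5,0,0,-0.1,0,0,0,0.7,-0.06,0.006,-0.1143,0,0,0,0.7,-0.12,0.0123,-0.1143,0,0,0,0.7,-0.18,0.0184,-0.1143,0,0,0,0.7,-0.24,0.0246,-0.1143,0,0,0,0.7,-0.2998,0.0307,-0.1143,0,0,0,0.7,-0.2998,0.0307,-0.1143,0,0,0,0.7]

```text
t: 6.6
tool_pos: [0.4948, -0.2508, 0.1394]
orientation: [2.056, 2.376, -0.001]
force: [0.2, 0.3, -0.1]
opening: 0.0651
gripper_force: 0.0
```

```bash
python3 - <<'E'
from h import *
go(([.4947,-.247,.035],down(98.8)))
im,d,P=cam("top"); save("top1",im)
print("inside case z:")
for q in blobs(P,(.5,.68,-.14,.13),(.05,.068),30): print(len(q),q.mean(0).round(3))
for q in blobs(P,(.3,.7,-.4,.2),(.05,.07),60): print("sp",len(q),q.mean(0).round(4))
for q in blobs(P,(.3,.52,-.1,.2),(.035,.045),30): print("bar",len(q),[np.round(k,4) for k in rect(q[:,:2])])
for q in blobs(P,(.5,.68,-.16,.16),(.068,.08),30): print("rim",len(q),[np.round(k,4) for k in rect(q[:,:2])])
im,d,P=cam("wrist")
for q in blobs(P,(.3,.7,-.4,-.1),(.054,.066),60): print("wsp",len(q),q.mean(0).round(4),[np.round(k,4) for k in rect(q[:,:2])])
E
```

```text
t 6.6 now [ 0.4948 -0.2508  0.1394] q [-0.56  0.07  1.72 -0.    1.35 -0.71] F [ 0.2  0.3 -0.1] op 0.0651 gf 0.0
delta [0.0038 0.0005 0.1044] [-0.0004  0.0006 -0.0094] rows 1.7
inside case z:
40 [0.639 0.031 0.061]
sp 62 [0.6409 0.0258 0.0635]
sp 91 [0.6033 0.1043 0.066 ]
sp 109 [ 0.4151 -0.1698  0.0591]
sp 137 [ 0.386  -0.2675  0.0596]
bar 129 [array([0.4218, 0.0443]), array([15.3186, 77.8448]), np.float32(-81.0677)]
rim 962 [array([ 0.5902, -0.0102]), array([124.4001, 257.7438]), np.float32(-81.3403)]
rim 90 [array([0.6397, 0.0485]), array([ 8.7516, 94.4551]), np.float32(-80.7083)]
wsp 313 [ 0.5445 -0.1215  0.0601] [array([ 0.5446, -0.122 ]), array([ 6.5998, 44.0381]), np.float32(-73.1016)]
wsp 2674 [ 0.4102 -0.1733  0.0605] [array([ 0.4098, -0.1737]), array([43.254 , 42.8241]), np.float32(8.4083)]
wsp 113 [ 0.6083 -0.1337  0.0604] [array([ 0.6108, -0.1333]), array([84.4773,  0.2007]), np.float32(8.8347)]
wsp 1995 [ 0.494  -0.2423  0.0605] [array([ 0.4942, -0.2433]), array([42.807 , 43.2843]), np.float32(-87.0481)]
wsp 2024 [ 0.3922 -0.2649  0.0604] [array([ 0.3914, -0.2662]), array([43.5132, 43.0361]), np.float32(28.0558)]
```

View pics/top1.png

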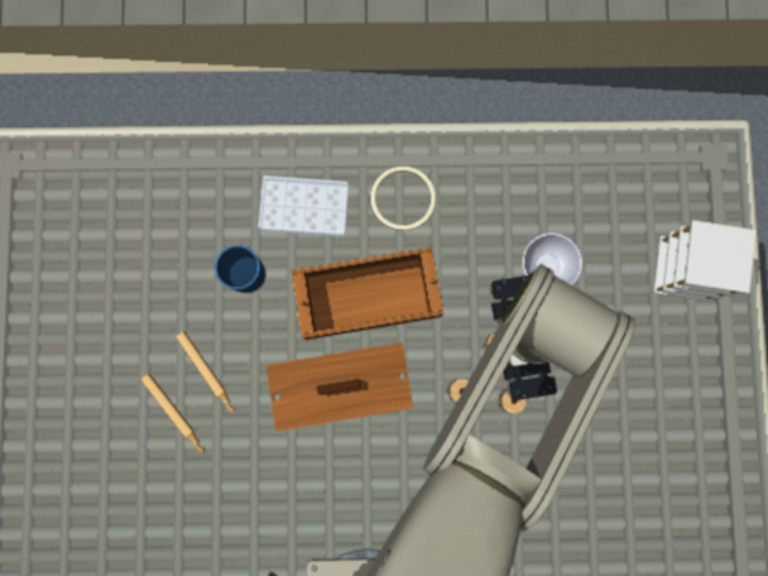

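The case is empty: one spool is under the gripper and two stand at (460,390) and (514,401). The cover lies clear at (340,386). I grasp the first spool.

>>> move_arm:
  deltas: [0,0,0,0,0,0,0.7,0,0,0.05,0,0,0,0.7,0,0,0.09,0,0,0,0.7,0,0,0.105,0,0,0,0.7,0,0,0.105,0,0,0,0.7,0,0,0.105,0,0,0,0.2,0,0,0.105,0,0,0,0.2,0,0,0.105,0,0,0,0.2,0,0,0.105,0,0,0,0.2,0,0,0.105,0,0,0,0.2]
  squeeze: 25

```text
t: 7.95
tool_pos: [0.4956, -0.2477, 0.0363]
orientation: [2.049, 2.378, 0.0]
force: [-1.0, 1.1, 6.3]
opening: 0.0437
gripper_force: 25.0
```

>>> move_arm:
  deltas: [0,0,-0.05,0,0,0,0.2,0,0,-0.1,0,0,0,0.2,0,0,-0.135,0,0,0,0.2,0.04,0.0324,-0.135,0,0,0,0.2,0.08,0.0648,-0.135,0,0,0,0.2,0.12,0.0973,-0.135,0,0,0,0.2,0.16,0.1297,-0.135,0,0,0,0.2,0.16,0.1297,-0.135,0,0,0,0.2,0.16,0.1297,-0.135,0,0,0,0.2]

```text
t: 9.07
tool_pos: [0.5992, -0.0697, 0.1697]
orientation: [-2.05, -2.381, 0.001]
force: [-0.5, -0.8, -0.9]
opening: 0.0431
gripper_force: 25.0
```

```bash
python3 - <<'E'
from h import *
go(([.5993,-.0695,.045],down(98.7)))
im,d,P=cam("wrist"); save("w2",im)
E
```

```text
t 9.07 now [ 0.5992 -0.0697  0.1697] q [-0.2   0.17  1.55 -0.    1.42 -0.35] F [-0.5 -0.8 -0.9] op 0.0431 gf 25.0
delta [0.0003 0.0003 0.1247] [-0.0005  0.0003 -0.0027] rows 2.0
```

View pics/w2.png

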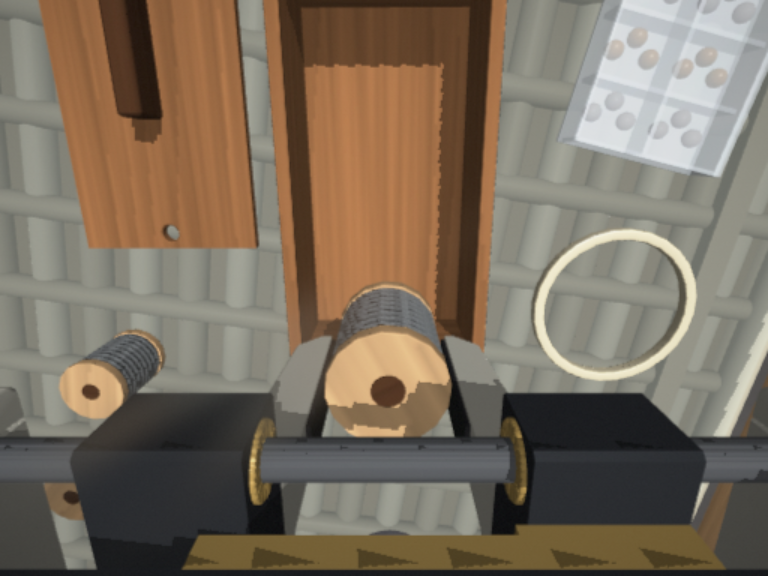

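The spool is held upright over the case's near end (388,360). I lower it in.

>>> move_arm:
  deltas: [0,0,0.05,0,0,0,0.2,0,0,0.09,0,0,0,0.2,0,0,0.115,0,0,0,0.2,0,0,0.127,0,0,0,0.2,0,0,0.127,0,0,0,0.2,0,0,0.127,0,0,0,0.56,0,0,0.127,0,0,0,0.56,0,0,0.127,0,0,0,0.56,0,0,0.09,0,0,0,0.56,0,0,0.04,0,0,0,0.56,0,0,-0.01,0,0,0,0.56,0,0,-0.01,0,0,0,0.7]

```text
t: 10.62
tool_pos: [0.6027, -0.0702, 0.1862]
orientation: [2.045, 2.373, 0.008]
force: [0.6, 0.7, -0.4]
opening: 0.058
gripper_force: 0.0
```

```bash
python3 - <<'E'
from h import *
im,d,P=cam("wrist")
for q in blobs(P,(.5,.68,-.14,.12),(.05,.0685),100): print("in",len(q),q.mean(0).round(4),np.round(rect(q[:,:2])[1]))
go(([.4107,-.1775,.13],down(98.7)),([.4107,-.1775,.035],down(98.7)))
E
```

```text
in 2380 [ 0.5916 -0.0317  0.0594] [109. 209.]
in 1536 [ 0.5998 -0.0643  0.0661] [43. 43.]
t 10.68 now [ 0.6011 -0.0699  0.1829] q [-0.2   0.16  1.54 -0.    1.44 -0.35] F [-0.5 -0.5 -0.3] op 0.0618 gf 0.0
delta [-0.0781 -0.2045  0.052 ] [ 0.0052  0.0019 -0.0033] rows 3.6
delta [-0.078 -0.205  0.147] [ 0.0052  0.0019 -0.0033] rows 4.2
```

>>> move_arm:
  deltas: [-0.02,-0.0506,0.02,0,0,0,0.7,-0.0395,-0.1012,0.03,0,0,0,0.7,-0.059,-0.152,0.05,0,0,0,0.7,-0.0789,-0.2025,0.05,0,0,0,0.7,-0.0789,-0.2025,0.05,0,0,0,0.7,-0.0789,-0.2025,0.05,0,0,0,0.7,-0.0789,-0.2025,0.05,0,0,0,0.7]

```text
t: 11.55
tool_pos: [0.4115, -0.177, 0.1297]
orientation: [-2.049, -2.381, -0.0]
force: [0.2, -0.4, 1.1]
opening: 0.0653
gripper_force: 0.0
```

```bash
python3 - <<'E'
from h import *
im,d,P=cam("wrist")
for q in blobs(P,(.3,.55,-.4,-.1),(.054,.066),200): print("wsp",len(q),q.mean(0).round(4),np.round(rect(q[:,:2])[0],4))
go(([.4107,-.1775,.035],down(98.7)))
E
```

```text
wsp 502 [ 0.5444 -0.1207  0.0603] [ 0.5445 -0.1213]
wsp 2140 [ 0.4095 -0.1725  0.0605] [ 0.4095 -0.1734]
wsp 771 [ 0.39   -0.2535  0.0598] [ 0.3895 -0.2531]
t 11.6 now [ 0.4116 -0.177   0.1297] q [-0.52 -0.22  2.01  0.    1.35 -0.67] F [0.1 0.5 0.1] op 0.0652 gf 0.0
delta [-0.0004 -0.0009  0.0947] [-0.     -0.0003 -0.0021] rows 1.5
```

>>> move_arm:
  deltas: [0.002,0,0.05,0,0,0,0.7,0.002,0,0.085,0,0,0,0.7,0.002,0,0.095,0,0,0,0.7,0.002,0,0.095,0,0,0,0.7,0.002,0,0.095,0,0,0,0.2,0.002,0,0.095,0,0,0,0.2,0.002,0,0.095,0,0,0,0.2,0.002,0,0.095,0,0,0,0.2,0.002,0,0.04,0,0,0,0.2,0.002,0,-0.01,0,0,0,0.2,0.002,0,-0.04,0,0,0,0.2,0.002,0,-0.04,0,0,0,0.2]

```text
t: 13.1
tool_pos: [0.4122, -0.1766, 0.1728]
orientation: [2.047, 2.375, 0.002]
force: [0.1, -0.1, -1.3]
opening: 0.0439
gripper_force: 25.0
```

```bash
python3 - <<'E'
from h import *
go(([.5902,-.0102,.17],down(98.7)))
im,d,P=cam("wrist")
m=P[(np.hypot(P[...,0]-.4107,P[...,1]+.175)<.04)&(P[...,2]>.14)]
print(len(m),m.mean(0),m[:,2].min(),m[:,2].max())
E
```

```text
t 13.1 now [ 0.4122 -0.1766  0.1728] q [-0.52 -0.27  1.97  0.    1.43 -0.67] F [ 0.1 -0.1 -1.3] op 0.0439 gf 25.0
delta [0.1383 0.2006 0.0033] [ 0.0048  0.0037 -0.0036] rows 3.9
29657 [ 0.40878583 -0.15808988  0.24102915] 0.14000197617596222 0.28163038291844533
```

>>> move_arm:
  deltas: [0.0342,0.0505,0,0,0,0,0.2,0.0684,0.1011,0,0,0,0,0.2,0.1027,0.1516,0,0,0,0,0.2,0.1369,0.2022,0,0,0,0,0.2,0.1369,0.2022,0,0,0,0,0.2,0.1369,0.2022,0,0,0,0,0.2,0.1369,0.2022,0,0,0,0,0.2,0.1369,0.2022,0.03,0,0,0,0.2]

```text
t: 14.15
tool_pos: [0.5919, -0.0118, 0.1429]
orientation: [2.049, 2.374, 0.006]
force: [0.2, -0.1, -1.5]
opening: 0.0434
gripper_force: 25.0
```

```bash
python3 - <<'E'
from h import *
go(([.5902,-.0102,.043],down(98.7)))
E
```

```text
t 14.15 now [ 0.5919 -0.0118  0.1429] q [-0.11  0.16  1.62 -0.    1.36 -0.25] F [ 0.2 -0.1 -1.5] op 0.0434 gf 25.0
delta [ 0.002  -0.0021  0.0998] [ 0.0062  0.0018 -0.0052] rows 1.6
```

>>> move_arm:
  deltas: [0,0,0,0,0,0,0.2,0,0,0.04,0,0,0,0.2,0,0,0.075,0,0,0,0.2,0,0,0.097,0,0,0,0.2,0,0,0.097,0,0,0,0.2,0,0,0.097,0,0,0,0.56,0,0,0.097,0,0,0,0.56,0,0,0.097,0,0,0,0.56,0,0,0.06,0,0,0,0.56,0,0,0.01,0,0,0,0.56,0,0,-0.04,0,0,0,0.56,0,0,-0.04,0,0,0,0.7]

```text
t: 15.65
tool_pos: [0.5935, -0.0106, 0.1862]
orientation: [2.045, 2.374, 0.009]
force: [0.2, -0.3, 0.7]
opening: 0.0579
gripper_force: 0.0
```

>>> move_arm:
  deltas: [-0.0379,-0.0391,0,0,0,0,0.7,-0.0758,-0.0781,0,0,0,0,0.7,-0.1137,-0.1172,0.02,0,0,0,0.7,-0.1515,-0.1563,0.05,0,0,0,0.7,-0.1894,-0.1953,0.05,0,0,0,0.7,-0.2273,-0.2344,0.05,0,0,0,0.7,-0.2273,-0.2344,0.05,0,0,0,0.7,-0.2273,-0.2344,0.05,0,0,0,0.7,-0.2273,-0.2344,0.05,0,0,0,0.7]

```text
t: 16.77
tool_pos: [0.3926, -0.2687, 0.1295]
orientation: [-2.048, -2.381, -0.001]
force: [0.5, -0.5, -0.1]
opening: 0.0652
gripper_force: 0.0
```

```bash
python3 - <<'E'
from h import *
im,d,P=cam("wrist")
for q in blobs(P,(.3,.68,-.4,.1),(.054,.0685),200): print("wsp",len(q),q.mean(0).round(4),np.round(rect(q[:,:2])[0],4))
go(([.3919,-.2696,.035],down(98.7)))
E
```

```text
wsp 997 [ 0.5449 -0.1227  0.0603] [ 0.545  -0.1212]
wsp 2136 [ 0.391  -0.2651  0.0605] [ 0.3911 -0.2661]
t 16.82 now [ 0.3926 -0.2687  0.1296] q [-0.71 -0.14  1.94  0.    1.34 -0.86] F [-0.5  0.  -0.4] op 0.065 gf 0.0
delta [-0.0008 -0.0008  0.0946] [-0.0001 -0.0005 -0.0016] rows 1.5
```

>>> move_arm:
  deltas: [0.002,0,0.05,0,0,0,0.7,0.002,0,0.085,0,0,0,0.7,0.002,0,0.095,0,0,0,0.7,0.002,0,0.095,0,0,0,0.7,0.002,0,0.095,0,0,0,0.2,0.002,0,0.095,0,0,0,0.2,0.002,0,0.095,0,0,0,0.2,0.002,0,0.095,0,0,0,0.2,0.002,0,0.04,0,0,0,0.2,0.002,0,-0.01,0,0,0,0.2,0.002,0,-0.04,0,0,0,0.2,0.002,0,-0.04,0,0,0,0.2]

```text
t: 18.32
tool_pos: [0.3932, -0.2691, 0.1729]
orientation: [2.047, 2.375, 0.0]
force: [-0.0, 0.1, -1.2]
opening: 0.0437
gripper_force: 25.0
```

>>> move_arm:
  deltas: [0.0475,0.039,0,0,0,0,0.2,0.0951,0.0781,0,0,0,0,0.2,0.1426,0.1171,0,0,0,0,0.2,0.1901,0.1561,0,0,0,0,0.2,0.2377,0.1952,0,0,0,0,0.2,0.2852,0.2342,0,0,0,0,0.2,0.2852,0.2342,0,0,0,0,0.2,0.2852,0.2342,0,0,0,0,0.2,0.2852,0.2342,0,0,0,0,0.2,0.2852,0.2342,0.03,0,0,0,0.2]

```text
t: 19.58
tool_pos: [0.5831, 0.0475, 0.1425]
orientation: [2.05, 2.375, 0.006]
force: [0.1, 0.5, -1.7]
opening: 0.0435
gripper_force: 25.0
```

```bash
python3 - <<'E'
from h import *
go(([.5811,.0491,.043],down(98.7)))
im,d,P=cam("top"); save("top2",im)
for q in blobs(P,(.3,.7,-.4,-.13),(.05,.07),60): print("sp",len(q),q.mean(0).round(4))
E
```

```text
t 19.57 now [0.5831 0.0475 0.1425] q [-0.01  0.14  1.64 -0.    1.36 -0.15] F [ 0.1  0.5 -1.7] op 0.0435 gf 25.0
delta [ 0.0019 -0.0023  0.0995] [ 0.0059  0.0011 -0.0053] rows 1.6
```

>>> move_arm:
  deltas: [0,0,0,0,0,0,0.2,0,0,0.04,0,0,0,0.2,0,0,0.075,0,0,0,0.2,0,0,0.097,0,0,0,0.2,0,0,0.097,0,0,0,0.2,0,0,0.097,0,0,0,0.56,0,0,0.097,0,0,0,0.56,0,0,0.097,0,0,0,0.56,0,0,0.06,0,0,0,0.56,0,0,0.01,0,0,0,0.56,0,0,-0.04,0,0,0,0.56,0,0,-0.04,0,0,0,0.56]

```text
t: 21.12
tool_pos: [0.5845, 0.0489, 0.1862]
orientation: [2.045, 2.374, 0.01]
force: [0.2, -0.5, 0.3]
opening: 0.052
gripper_force: 0.0
```

>>> move_arm:
  deltas: [0.006,-0.0527,0,0,0,0,0.5,0.0125,-0.1055,0,0,0,0,0.5,0.0188,-0.1582,0,0,0,0,0.5,0.0188,-0.1582,0.03,0,0,0,0.5,0.0188,-0.1582,0.03,0,0,0,0.5,0.0188,-0.1582,0.03,0,0,0,0.5]

```text
t: 21.88
tool_pos: [0.4221, 0.0441, 0.15]
orientation: [-2.05, -2.38, 0.001]
force: [-0.5, -0.8, 0.2]
opening: 0.0467
gripper_force: 0.0
```

```bash
python3 - <<'E'
from h import *
im,d,P=cam("wrist")
for q in blobs(P,(.3,.53,-.1,.18),(.03,.045),200): print("bar",len(q),q.mean(0).round(4),[np.round(k,4) for k in rect(q[:,:2])])
go(([.4218,.0443,.023],down(98.7)))
im,d,P=cam("top"); save("top2",im)
for q in blobs(P,(.5,.7,-.14,.13),(.06,.0685),60): print("sp",len(q),q.mean(0).round(4))
E
```

```text
bar 733 [0.5179 0.0549 0.0375] [array([0.5187, 0.0474]), array([135.7264,  21.3109]), np.float32(89.7921)]
bar 1337 [0.4207 0.0511 0.0382] [array([0.4207, 0.0492]), array([15.9853, 79.009 ]), np.float32(-81.1362)]
t 21.93 now [0.4225 0.0441 0.1503] q [-0.02 -0.31  2.05 -0.    1.4  -0.17] F [ 0.5 -0.6  0.7] op 0.0466 gf 0.0
delta [ 0.0003 -0.0006  0.1273] [-0.0001 -0.     -0.0034] rows 2.0
sp 164 [ 0.6005 -0.0692  0.0649]
sp 172 [ 0.5916 -0.0125  0.0647]
sp 164 [0.5823 0.0469 0.065 ]
```

View pics/top2.png

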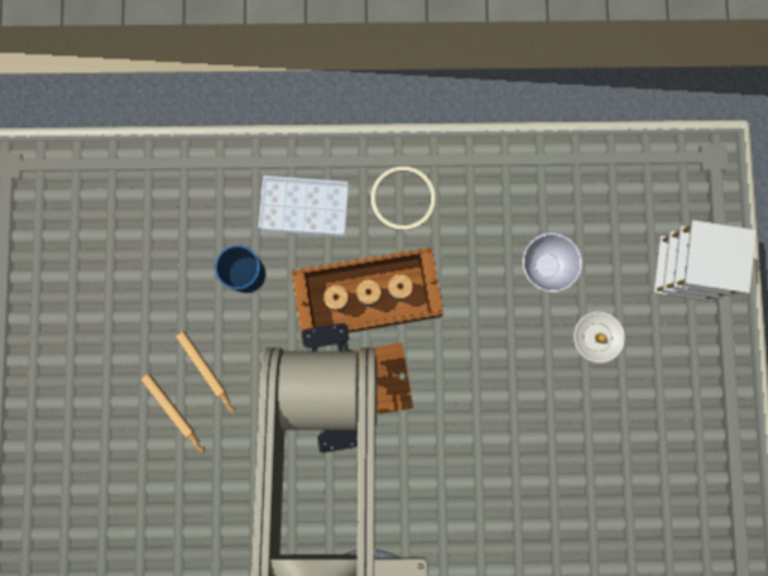

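All three spools stand in the case at (336,297), (368,292) and (400,287), and none are left outside. I re-grip the cover.

>>> move_arm:
  deltas: [0.0009,-0.0012,0.05,0,0,0,0.5,0.0009,-0.0012,0.1,0,0,0,0.5,0.0009,-0.0012,0.12,0,0,0,0.5,0.0009,-0.0012,0.1275,0,0,0,0.5,0.0009,-0.0012,0.1275,0,0,0,0.5,0.0009,-0.0012,0.1275,0,0,0,0,0.0009,-0.0012,0.1275,0,0,0,0,0.0009,-0.0012,0.1275,0,0,0,0,0.0009,-0.0012,0.1275,0,0,0,0,0.0009,-0.0012,0.1275,0,0,0,0]
  squeeze: 35

```text
t: 23.22
tool_pos: [0.4208, 0.0448, 0.0228]
orientation: [2.05, 2.38, 0.0]
force: [-2.6, -0.8, 5.9]
opening: 0.0158
gripper_force: 35.0
```

```bash
python3 - <<'E'
from h import *
R=Rn.from_rotvec([-2.05061431e+00,-2.37990797e+00,0]).as_matrix()
go(([.5895,-.0099,.15],R),([.5895,-.0099,.0937],R))
E
```

```text
t 23.23 now [0.4208 0.0448 0.0228] q [-0.02 -0.14  2.16 -0.    1.12 -0.16] F [-2.6 -0.8  5.9] op 0.0158 gf 35.0
delta [-0.0791  0.1588 -0.1272] [0.0005 0.0002 0.0001] rows 3.5
delta [-0.0791  0.1588 -0.0709] [0.0005 0.0002 0.0001] rows 3.1
```

>>> move_arm:
  deltas: [0,0,-0.04,0,0,0,0,0,0,-0.09,0,0,0,0,0,0,-0.1275,0,0,0,0,-0.0265,0.053,-0.1275,0,0,0,0,-0.0529,0.106,-0.1275,0,0,0,0,-0.0794,0.159,-0.1275,0,0,0,0,-0.0794,0.159,-0.1275,0,0,0,0,-0.0794,0.159,-0.1275,0,0,0,0,-0.0794,0.159,-0.1275,0,0,0,0,-0.0794,0.159,-0.1275,0,0,0,0]

```text
t: 24.48
tool_pos: [0.5892, -0.0098, 0.1508]
orientation: [2.049, 2.38, 0.001]
force: [-0.0, -0.5, -2.1]
opening: 0.0161
gripper_force: 35.0
```

```bash
python3 - <<'E'
from h import *
im,d,P=cam("wrist"); save("w3",im)
for q in blobs(P,(.4,.75,-.2,.18),(.125,.145),500): print("pl",len(q),q.mean(0).round(4),[np.round(k,4) for k in rect(q[:,:2])])
go(([.5895,-.0099,.15],None))
E
```

```text
pl 51286 [0.5796 0.061  0.1365] [array([0.5818, 0.0462]), array([124.8333, 151.6108]), np.float32(-81.355)]
pl 1637 [ 0.6027 -0.0915  0.1366] [array([ 0.6027, -0.0913]), array([36.3793, 32.8376]), np.float32(8.3431)]
t 24.52 now [ 0.5893 -0.0099  0.1509] q [-0.1   0.15  1.61  0.    1.38 -0.25] F [-0.4 -0.7 -2.4] op 0.0156 gf 35.0
delta [-0.0001  0.0002  0.0009] [0. 0. 0.] rows 0.0
```

View pics/w3.png

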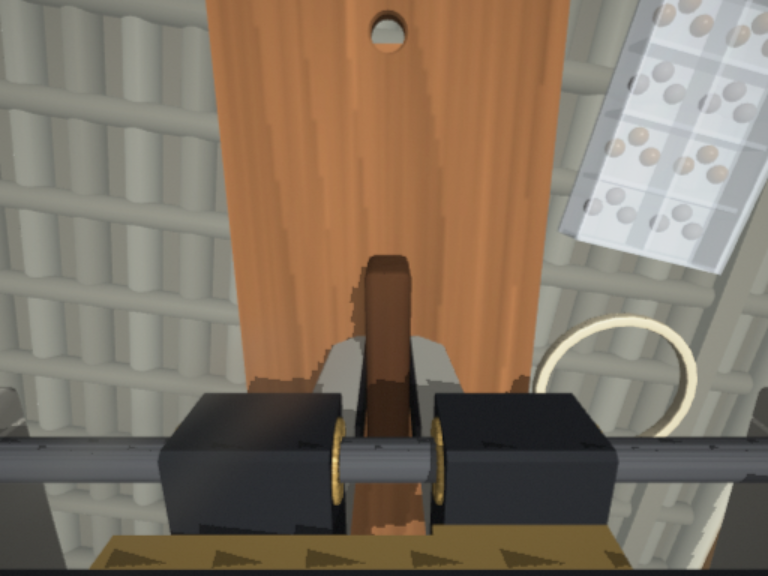

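The in-hand view matches the one after lifting (hole at (388,33)), so the cover has not slipped. I lower it.

>>> move_arm:
  deltas: [0,0,0.015,0,0,0,0,0,0,0.03,0,0,0,0,0,0,0.04,0,0,0,0,0,0,0.046,0,0,0,0,0,0,0.05,0,0,0,0,0,0,0.053,0,0,0,0,0,0,0.056,0,0,0,0,0,0,0.057,0,0,0,0,0,0,0.057,0,0,0,0]

```text
t: 25.65
tool_pos: [0.59, -0.0103, 0.0948]
orientation: [2.05, 2.379, 0.001]
force: [-6.9, 0.3, 9.9]
opening: 0.0157
gripper_force: 35.0
```

```bash
python3 - <<'E'
from h import *
go(([.5895,-.0099,.0937],None))
im,d,P=cam("wrist")
for q in blobs(P,(.4,.75,-.2,.18),(.07,.09),500): print("pl",len(q),q.mean(0).round(4),[np.round(k,4) for k in rect(q[:,:2])],q[:,2].std())
E
```

```text
t 25.65 now [ 0.59   -0.0103  0.0948] q [-0.1   0.21  1.66 -0.    1.28 -0.25] F [-6.9  0.3  9.9] op 0.0157 gf 35.0
delta [ 0.0004 -0.0004  0.0011] [0. 0. 0.] rows 0.0
pl 51707 [0.5803 0.0609 0.0806] [array([0.5826, 0.0457]), array([125.0279, 151.6521]), np.float32(-81.5238)] 0.0009588270674916352
pl 1635 [ 0.6034 -0.092   0.0806] [array([ 0.6035, -0.092 ]), array([36.3371, 32.5509]), np.float32(8.2123)] 0.0005316960657523497
```

>>> move_arm:
  deltas: [0,0,0,0,0,0,0.2,0,0,0,0,0,0,0.4,0,0,0,0,0,0,0.5,0,0,-0.03,0,0,0,0.5,0,0,-0.07,0,0,0,0.5,0,0,-0.11,0,0,0,0.5,0,0,-0.11,0,0,0,0.5]

```text
t: 26.58
tool_pos: [0.5921, -0.0104, 0.2074]
orientation: [2.047, 2.375, 0.007]
force: [-0.0, 0.2, -0.7]
opening: 0.0467
gripper_force: 0.0
```

```bash
python3 - <<'E'
from h import *
im,d,P=cam("wrist")
for q in blobs(P,(.4,.75,-.2,.18),(.07,.09),500): print("pl",len(q),q[:,2].std(),q.mean(0).round(4),[np.round(k,4) for k in rect(q[:,:2])])
go(([.45,.25,.30],None))
E
```

```text
pl 27528 0.0008890577793304398 [0.5872 0.0194 0.0805] [array([ 0.5904, -0.0059]), array([124.469, 257.364]), np.float32(-81.4086)]
t 26.62 now [ 0.5908 -0.0104  0.2048] q [-0.1   0.11  1.55 -0.    1.47 -0.25] F [ 0.  -0.5 -0.3] op 0.0466 gf 0.0
delta [ 0.2782 -0.1005 -0.0958] [0. 0. 0.] rows 5.0
```

>>> move_arm:
  deltas: [0.0555,-0.02,-0.13,0,0,0,0.6,0.111,-0.04,-0.15,0,0,0,0.6,0.1665,-0.06,-0.17,0,0,0,0.6,0.222,-0.08,-0.19,0,0,0,0.6,0.2777,-0.0996,-0.207,0,0.1,0,0.6,0.2777,-0.0996,-0.207,0,0.3,0,0.6,0.2777,-0.0996,-0.207,0,0.4,0,0.6,0.2777,-0.0996,-0.207,0,0.5,0,0.6]

```text
t: 27.62
tool_pos: [0.4496, 0.2502, 0.4088]
orientation: [-1.777, -2.063, -0.456]
force: [0.2, -0.0, -0.5]
opening: 0.0556
gripper_force: 0.0
```

```bash
python3 - <<'E'
from h import *
go(([.45,.25,.30],None)); print(robot.read_state()["q"],robot.read_state()["orientation"])
im,d,P=cam("top");save("top3",im); f=im.astype(int)
m=(f[...,0]-f[...,2]>60)&(P[...,1]>.2)&(P[...,0]<.6)&(P[...,2]<.05)
k,l=cv2.connectedComponents(m.astype(np.uint8),connectivity=8)
for i in range(1,k):
    q=P[l==i]
    if len(q)>15: print(len(q),[np.round(k,3) for k in rect(q[:,:2])])
E
```

```text
t 27.62 now [0.4496 0.2502 0.4088] q [ 0.05 -0.21  1.57  0.51  1.8   0.01] F [ 0.2 -0.  -0.5] op 0.0556 gf 0.0
delta [-0.0527  0.0004  0.0952] [0. 0. 0.] rows 1.7
[ 0.05062478 -0.20500004  1.57447087  0.51490512  1.79507533  0.0130386 ] [-1.77724394 -2.06330659 -0.45607542]
108 [array([0.422, 0.39 ]), array([56.734, 20.352]), np.float32(37.076)]
```

The cover lies level at 80.5 mm, so it is seated. Tilting left raises q4, which has plenty of range. Now the hooks.

```bash
python3 - <<'E'
from h import *
go(([.42,.273,.2],down(215)))
E
```

```text
t 27.68 now [0.4498 0.2491 0.4071] q [ 0.05 -0.2   1.58  0.52  1.8   0.01] F [ 0.8 -0.9 -0.4] op 0.056 gf 0.0
delta [-0.0762 -0.0251  0.1947] [ 0.5118 -0.322  -1.9847] rows 11.1
```

>>> move_arm:
  deltas: [-0.076,-0.025,0.195,0.512,-0.322,-1.985,0.6,-0.076,-0.025,0.195,0.512,-0.322,-1.985,0.6,-0.076,-0.025,0.195,0.512,-0.322,-1.985,0.6,-0.076,-0.025,0.195,0.512,-0.322,-1.985,0.6,-0.076,-0.025,0.195,0.512,-0.322,-1.985,0.6,-0.076,-0.025,0.195,0.512,-0.322,-1.985,0.6,-0.076,-0.025,0.195,0.512,-0.322,-1.985,0.6,-0.076,-0.025,0.195,0.512,-0.322,-1.985,0.6,-0.076,-0.025,0.195,0.512,-0.322,-1.985,0.6,-0.076,-0.025,0.195,0.512,-0.322,-1.985,0.6,-0.076,-0.025,0.195,0.512,-0.322,-1.985,0.6,-0.076,-0.025,0.195,0.512,-0.322,-1.985,0.6]

```text
t: 29.18
tool_pos: [0.4204, 0.2728, 0.2013]
orientation: [-0.948, 2.993, -0.015]
force: [-0.0, 1.3, 0.1]
opening: 0.0561
gripper_force: 0.0
```

>>> move_arm:
  deltas: [0,0,0,0,0,0,0.6,0,0,0,0,0,0,0.6]

```text
t: 29.42
tool_pos: [0.4215, 0.2722, 0.2019]
orientation: [-0.942, 2.995, -0.012]
force: [0.1, 0.3, 0.1]
opening: 0.056
gripper_force: 0.0
```

```bash
cat >> h.py <<'E'
def hooks(name,box=(.25,.6,.17,.5)):
    im,d,P=cam(name); f=im.astype(int); x0,x1,y0,y1=box
    m=(f[...,0]-f[...,2]>50)&(P[...,1]>y0)&(P[...,1]<y1)&(P[...,0]>x0)&(P[...,0]<x1)&(P[...,2]<.04)
    k,l=cv2.connectedComponents(m.astype(np.uint8),connectivity=8)
    for i in range(1,k):
        q=P[l==i]
        if len(q)>100: print(name,len(q),[np.round(k,4) for k in rect(q[:,:2])],"z",np.percentile(q[:,2],[5,50,95]).round(3))
    return im
E
python3 - <<'E'
from h import *
im=hooks("wrist"); save("w4",im)
go(([.4205,.2727,.1],down(215)))
E
```

```text
wrist 1659 [array([0.3745, 0.354 ]), array([177.3257,  17.0541]), np.float32(38.3267)] z [0.013 0.016 0.018]
wrist 1648 [array([0.4486, 0.2949]), array([177.0866,  16.6704]), np.float32(34.7641)] z [0.012 0.016 0.017]
t 29.48 now [0.4215 0.2722 0.202 ] q [ 0.48 -0.12  1.79 -0.01  1.47 -1.7 ] F [ 0.8 -0.6 -0.2] op 0.0559 gf 0.0
delta [0.0005 0.0018 0.102 ] [-0.0082 -0.0003 -0.0009] rows 1.6
```

View pics/w4.png

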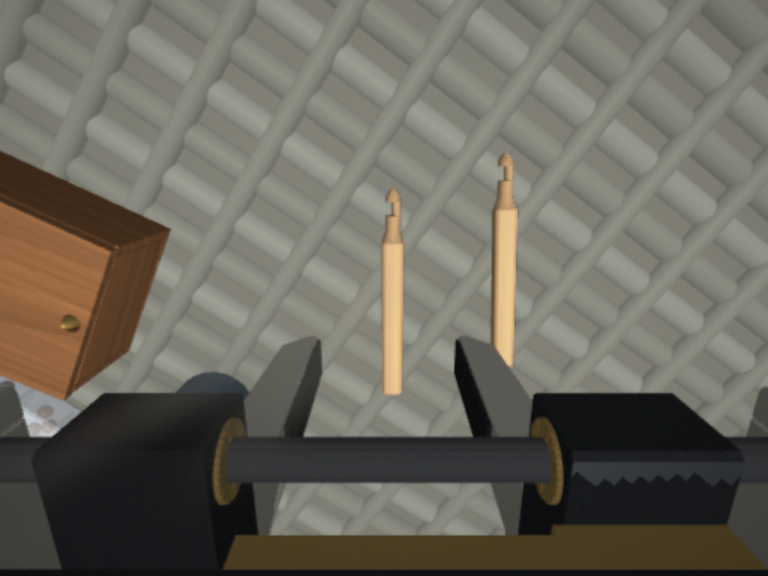

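The picture shows both hooks lying with hooked ends up-image: (393,190) for the one between the fingers and (506,155) for the other.

>>> move_arm:
  deltas: [0,0.002,0.06,-0.008,0,0,0.6,0,0.002,0.12,-0.008,0,0,0.6,0,0.002,0.15,-0.008,0,0,0.6,0,0.002,0.15,-0.008,0,0,0.6,0,0.002,0.15,-0.008,0,0,0.6]

```text
t: 30.1
tool_pos: [0.4221, 0.2735, 0.0539]
orientation: [-0.945, 2.994, 0.0]
force: [0.3, -1.0, 0.8]
opening: 0.0556
gripper_force: 0.0
```

```bash
python3 - <<'E'
from h import *
go(([.4202,.2739,.0125],down(214.9)))
hooks("wrist")
E
```

```text
t 30.1 now [0.4221 0.2735 0.0539] q [ 0.47  0.03  1.93 -0.    1.18 -1.71] F [ 0.3 -1.   0.8] op 0.0556 gf 0.0
delta [0.0015 0.0014 0.0414] [-0.0007  0.0023  0.0023] rows 0.7
wrist 3103 [array([0.351 , 0.3348]), array([116.7929,  17.0416]), np.float32(38.2453)] z [0.012 0.016 0.017]
wrist 2152 [array([0.4385, 0.2872]), array([78.5108, 17.1452]), np.float32(34.8477)] z [0.014 0.016 0.017]
wrist 651 [array([0.5079, 0.3359]), array([34.7832, 16.8927]), np.float32(34.6077)] z [0.014 0.016 0.017]
```

>>> move_arm:
  deltas: [0.001,0.001,0.025,0,0,0,0.5,0.001,0.001,0.037,0,0,0,0.5,0.001,0.001,0.0405,0,0,0,0.5,0.001,0.001,0.0405,0,0,0,0.5,0.001,0.001,0.0405,0,0,0,0,0.001,0.001,0.0405,0,0,0,0,0.001,0.001,0.0405,0,0,0,0,0.001,0.001,0.0405,0,0,0,0,0.001,0.001,0.0405,0,0,0,0]
  squeeze: 35

```text
t: 31.28
tool_pos: [0.4197, 0.2735, 0.012]
orientation: [-0.947, 2.995, -0.0]
force: [-1.3, -1.3, 1.8]
opening: 0.0177
gripper_force: 35.0
```

```bash
python3 - <<'E'
from h import *
go(([.42,.20,.30],down(150)))
E
```

```text
t 31.27 now [0.4197 0.2735 0.012 ] q [ 0.48  0.09  1.95 -0.    1.1  -1.71] F [-1.3 -1.3  1.8] op 0.0177 gf 35.0
delta [ 0.0418 -0.0604 -0.288 ] [-1.000e-04  8.000e-04  1.136e+00] rows 6.1
```

```bash
cat >> h.py <<'E'
CUP=np.array([.6345,.2200])
def ins(tb,yo,zb,psi=80,tilt=78,L=.125):
    R=down(psi,tilt); p=np.radians(psi); t=np.array([np.cos(p),np.sin(p),0]); y=R[:,1]
    b=np.r_[CUP,zb]+tb*t+yo*y
    return b+L*R[:,0]-.0045*R[:,2],R
E
python3 - <<'E'
from h import *
go(([.42,.20,.25],down(215)),([.5,.12,.30],down(80,78)))
print(ins(.002,.006,.015)[0],ins(.002,.006,.135)[0])
E
```

```text
t 31.27 now [0.4197 0.2735 0.012 ] q [ 0.48  0.09  1.95 -0.    1.1  -1.71] F [-1.3 -1.3  1.8] op 0.0177 gf 35.0
delta [ 0.0418 -0.0604 -0.238 ] [-0.0005  0.0006  0.0015] rows 4.0
delta [ 0.0223 -0.1719 -0.288 ] [-1.5461  0.6399  1.91  ] rows 13.6
[0.64450474 0.24218706 0.13820405] [0.64450474 0.24218706 0.25820405]
```

>>> move_arm:
  deltas: [0,0,-0.06,0,0,0,0,0,-0.01,-0.12,0,0,0.18,0,0.005,-0.05,-0.18,0,0,0.36,0,0.01,-0.1,-0.24,0,0,0.54,0,0.022,-0.15,-0.288,0,0,0.72,0,0.022,-0.172,-0.288,0,0,0.9,0,0.022,-0.172,-0.288,0,0,1.08,0,0.022,-0.172,-0.288,0,0,1.26,0,0.022,-0.172,-0.288,0,0,1.44,0,0.022,-0.172,-0.288,0,0,1.62,0,0.022,-0.172,-0.288,0,0,1.8,0,0.022,-0.172,-0.288,0,0,1.98,0]

```text
t: 32.78
tool_pos: [0.5001, 0.12, 0.2995]
orientation: [1.992, 2.429, -0.0]
force: [-0.0, -0.0, -1.8]
opening: 0.0177
gripper_force: 35.0
```

```bash
python3 - <<'E'
from h import *
go(([.5,.12,.34],down(80,78)),ins(.002,.006,.16))
E
```

```text
t 32.77 now [0.5001 0.12   0.2995] q [ 0.14 -0.12  1.61 -0.    1.65 -0.06] F [-0.  -0.  -1.8] op 0.0177 gf 35.0
delta [-0.     -0.0001 -0.0405] [-0.2529  1.3449  0.3123] rows 7.5
delta [0.0915 0.1655 0.0163] [-0.2529  1.3449  0.3123] rows 7.5
```

>>> move_arm:
  deltas: [0,0,-0.04,-0.032,0.168,0.039,0,0,0,-0.04,-0.063,0.336,0.078,0,0,0,-0.04,-0.095,0.504,0.117,0,0,0,-0.04,-0.126,0.672,0.156,0,0,0,-0.04,-0.158,0.84,0.195,0,0,0,-0.04,-0.19,1.009,0.234,0,0,0,-0.04,-0.221,1.177,0.273,0,0,0,-0.04,-0.253,1.345,0.312,0,0.03,0.055,-0.02,-0.253,1.345,0.312,0,0.06,0.11,0,-0.253,1.345,0.312,0,0.0915,0.1655,0.0163,-0.253,1.345,0.312,0,0.0915,0.1655,0.0163,-0.253,1.345,0.312,0]

```text
t: 34.28
tool_pos: [0.6442, 0.2457, 0.2813]
orientation: [-1.497, -1.265, -1.21]
force: [-0.7, 0.4, -0.9]
opening: 0.0177
gripper_force: 35.0
```

>>> move_arm:
  deltas: [0,0,0,0,0,0,0,0,0,0,0,0,0,0]

```text
t: 34.52
tool_pos: [0.6436, 0.2421, 0.2841]
orientation: [-1.498, -1.265, -1.215]
force: [-0.7, 0.3, -0.1]
opening: 0.0182
gripper_force: 35.0
```

```bash
python3 - <<'E'
from h import *
go(ins(.002,.006,.16),ins(.002,.006,.015))
im,d,P=cam("scene"); save("s1",im[60:280,180:460],2.5)
im,d,P=cam("top")
q=P[(np.hypot(P[...,0]-.635,P[...,1]-.22)<.06)&(P[...,2]>.085)&(P[...,2]<.11)]; print(len(q),q.min(0),q.max(0))
E
```

```text
t 34.52 now [0.6436 0.2421 0.2841] q [-0.27  0.35  1.69  1.34  1.57 -0.48] F [-0.7  0.3 -0.1] op 0.0182 gf 35.0
delta [-0.0008  0.0009  0.0004] [-0.005  -0.0003  0.0024] rows 0.0
delta [-0.1427  0.0007  0.0305] [-0.005  -0.0003  0.0024] rows 2.3
103 [0.59540375 0.18746367 0.08577652] [0.67306886 0.2565633  0.10448471]
```

View pics/s1.png

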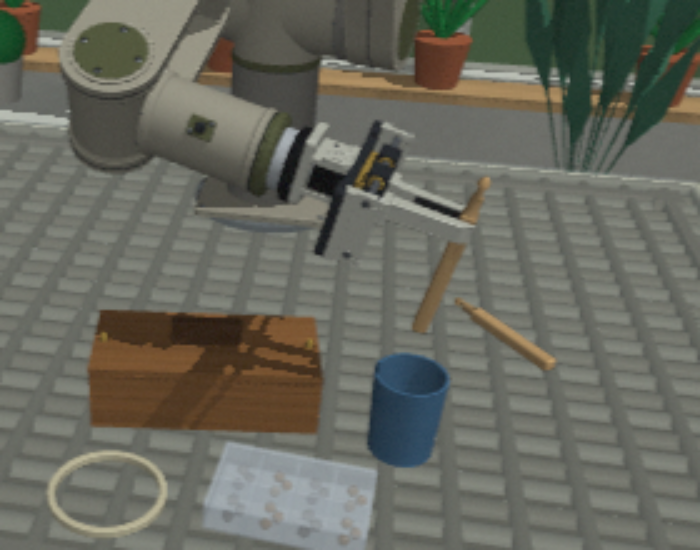

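The hook is held butt-down at (420,330) above the cup at (410,375), with the hooked end up. The lean matches the 12° I planned. I insert it.

>>> move_arm:
  deltas: [-0.035,0,0.0075,-0.005,0,0.002,0,-0.07,0,0.015,-0.005,0,0.002,0,-0.1,0,0.0213,-0.005,0,0.002,0,-0.125,0,0.0267,-0.005,0,0.002,0,-0.137,0,0.0293,-0.005,0,0.002,0,-0.1427,0,0.0305,-0.005,0,0.002,0,-0.1427,0,0.0305,-0.005,0,0.002,0,-0.1427,0,0.0305,-0.005,0,0.002,0]

```text
t: 35.62
tool_pos: [0.6446, 0.2431, 0.1389]
orientation: [-1.502, -1.262, -1.218]
force: [0.1, -0.2, 0.5]
opening: 0.0175
gripper_force: 35.0
```

```bash
python3 - <<'E'
from h import *
go(ins(.002,.006,.015))
im,d,P=cam("scene"); save("s2",im[60:280,180:460],2.5)
E
```

```text
t 35.62 now [0.6446 0.2431 0.1389] q [-0.27  0.61  1.67  1.35  1.51 -0.71] F [ 0.1 -0.2  0.5] op 0.0175 gf 35.0
delta [-0.0008  0.     -0.0007] [-0.0003 -0.0004  0.0018] rows 0.0
```

View pics/s2.png

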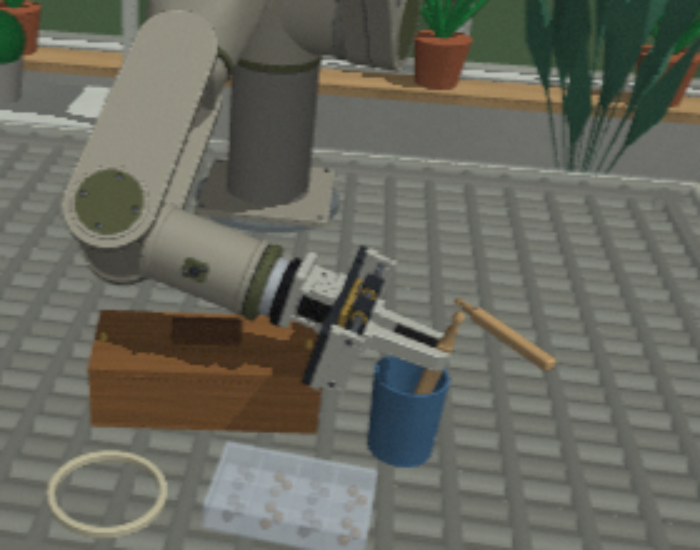

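The hook's butt is well inside the cup at (428,390). I release it.

>>> move_arm:
  deltas: [-0.005,0,0.001,0,0,0,0,-0.005,0,0.001,0,0,0,0,-0.005,0,0.001,0,0,0,0.3,-0.005,0,0.001,0,0,0,0.35,-0.005,0,0.001,0,0,0,0.35,-0.002,0,-0.015,0,0,0,0.35,0.0,0,-0.035,0,0,0,0.35,0.05,0,-0.045,0,0,0,0.4,0.1,0,-0.055,0,0,0,0.5,0.15,0,-0.065,0,0,0,0.6,0.15,0,-0.065,0,0,0,0.6,0.15,0,-0.065,0,0,0,0.6]

```text
t: 37.17
tool_pos: [0.6384, 0.2102, 0.2978]
orientation: [-1.503, -1.262, -1.217]
force: [0.8, 0.4, -0.4]
opening: 0.056
gripper_force: 0.0
```

```bash
python3 - <<'E'
from h import *
im,d,P=cam("scene"); save("s3",im[60:280,180:460],2)
im=hooks("top",(.25,.6,.25,.5))
c,s=np.cos(np.radians(218.3)),np.sin(np.radians(218.3))
go(([.45,.2,.34],down(80)),([.3747+.035*c,.3535+.035*s,.2],down(218.3)))
E
```

```text
top 379 [array([0.376, 0.354]), array([178.4147,  23.2745]), np.float32(38.3259)] z [-0.002  0.013  0.018]
t 37.27 now [0.638  0.2107 0.2963] q [-0.33  0.33  1.69  1.32  1.62 -0.47] F [-0.3  0.5 -0. ] op 0.0558 gf 0.0
delta [ 0.0333 -0.1834 -0.0512] [-0.0024 -1.3615 -0.0017] rows 7.3
delta [-0.0807 -0.3071  0.0875] [ 1.5793 -0.6046 -1.952 ] rows 13.8
```

View pics/s3.png

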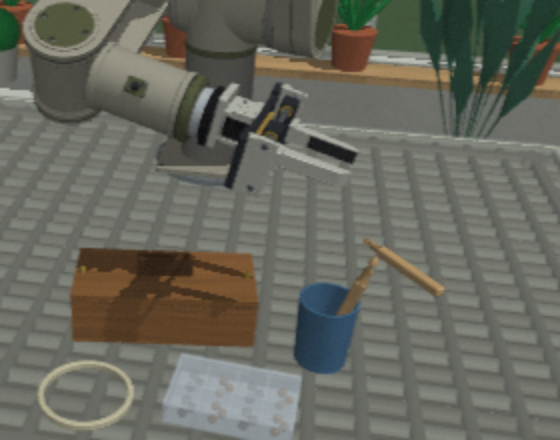

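The first hook stands in the cup, leaning left, with its hooked end up at (374,262). Now the second hook.

>>> move_arm:
  deltas: [0.008,-0.045,-0.012,0,-0.17,0,0.6,0.017,-0.09,-0.025,0,-0.34,0,0.6,0.025,-0.14,-0.04,0,-0.51,0,0.6,0.033,-0.183,-0.051,0,-0.68,0,0.6,0.033,-0.183,-0.051,0,-0.85,0,0.6,0.033,-0.183,-0.051,0,-1.02,0,0.6,0.033,-0.183,-0.051,0,-1.19,0,0.6,0.033,-0.183,-0.051,0,-1.361,0,0.6,0.033,-0.183,-0.051,0,-1.361,0,0.6,0.033,-0.183,-0.051,0,-1.361,0,0.6]

```text
t: 38.52
tool_pos: [0.4504, 0.2006, 0.3393]
orientation: [-2.403, -2.019, 0.001]
force: [0.9, -0.3, 0.8]
opening: 0.0561
gripper_force: 0.0
```

```bash
python3 - <<'E'
from h import *
c,s=np.cos(np.radians(218.3)),np.sin(np.radians(218.3))
go(([.3747+.035*c,.3535+.035*s,.2],down(218.3)),([.3747+.035*c,.3535+.035*s,.2],down(203)))
E
```

```text
t 38.52 now [0.4504 0.2006 0.3393] q [ 0.31 -0.18  1.59  0.    1.73  0.49] F [ 0.9 -0.3  0.8] op 0.0561 gf 0.0
delta [ 0.1113 -0.1238  0.1398] [ 5.0000e-04 -4.4000e-03 -2.4123e+00] rows 12.9
delta [ 0.1113 -0.1238  0.1398] [-1.0000e-04 -4.2000e-03 -2.1452e+00] rows 11.5
```

>>> move_arm:
  deltas: [0.02,-0.02,0.02,0,0,-0.18,0.6,0.04,-0.045,0.05,0,0,-0.36,0.6,0.06,-0.07,0.08,0,0,-0.54,0.6,0.085,-0.095,0.11,0,0,-0.72,0.6,0.111,-0.124,0.14,0,0,-0.9,0.6,0.111,-0.124,0.14,0,0,-1.08,0.6,0.111,-0.124,0.14,0,0,-1.26,0.6,0.111,-0.124,0.14,0,0,-1.44,0.6,0.111,-0.124,0.14,0,0,-1.62,0.6,0.111,-0.124,0.14,0,0,-1.8,0.6,0.111,-0.124,0.14,0,0,-1.98,0.6,0.111,-0.124,0.14,0,0,-2.16,0.6]

```text
t: 40.02
tool_pos: [0.3484, 0.3299, 0.2005]
orientation: [0.651, -3.073, -0.004]
force: [-0.7, -0.2, -0.6]
opening: 0.0559
gripper_force: 0.0
```

```bash
python3 - <<'E'
from h import *
c,s=np.cos(np.radians(218.3)),np.sin(np.radians(218.3))
go(([.3747+.035*c,.3535+.035*s,.05],down(218.3)))
hooks("wrist")
E
```

```text
t 40.02 now [0.3484 0.3299 0.2005] q [ 0.65 -0.19  1.85  0.    1.48 -1.34] F [-0.7 -0.2 -0.6] op 0.0559 gf 0.0
delta [0.0003 0.0019 0.1505] [ 0.0026  0.0003 -0.2507] rows 2.4
wrist 1649 [array([0.3746, 0.3544]), array([178.3883,  17.2148]), np.float32(38.3581)] z [0.012 0.016 0.018]
```

>>> move_arm:
  deltas: [0,0.002,0.04,0,0,-0.12,0.6,0,0.002,0.1,0,0,-0.251,0.6,0,0.002,0.15,0,0,-0.251,0.5,0,0.002,0.15,0,0,-0.251,0.5,0,0.002,0.15,0,0,-0.251,0.5,0,0.002,0.15,0,0,-0.251,0.5]

```text
t: 40.83
tool_pos: [0.3491, 0.3345, 0.0539]
orientation: [-1.024, 2.965, 0.004]
force: [-0.2, -0.0, 0.3]
opening: 0.0465
gripper_force: 0.0
```

```bash
python3 - <<'E'
from h import *
go(([.3471,.3323,.0125],down(218.3)))
hooks("wrist")
E
```

```text
t 40.83 now [0.3491 0.3345 0.0539] q [ 0.66 -0.03  1.99  0.    1.18 -1.58] F [-0.2 -0.   0.3] op 0.0465 gf 0.0
delta [ 0.0031 -0.0006  0.0413] [ 0.0008  0.0054 -0.0035] rows 0.7
wrist 2209 [array([0.366 , 0.3473]), array([81.2385, 17.2087]), np.float32(38.4223)] z [0.014 0.016 0.017]
wrist 611 [array([0.4317, 0.3995]), array([31.1175, 16.9245]), np.float32(37.4604)] z [0.014 0.016 0.017]
```

>>> move_arm:
  deltas: [0.001,0,0.025,0,0,0,0.5,0.001,0,0.037,0,0,0,0.5,0.001,0,0.0405,0,0,0,0.5,0.001,0,0.0405,0,0,0,0.5,0.001,0,0.0405,0,0,0,0,0.001,0,0.0405,0,0,0,0,0.001,0,0.0405,0,0,0,0,0.001,0,0.0405,0,0,0,0,0.001,0,0.0405,0,0,0,0]
  squeeze: 35

```text
t: 42.0
tool_pos: [0.3471, 0.3333, 0.0113]
orientation: [-1.027, 2.967, 0.002]
force: [1.0, -1.3, 5.8]
opening: 0.0179
gripper_force: 35.9
```

```bash
python3 - <<'E'
from h import *
go(([.5,.12,.30],down(103)))
E
```

```text
t 42.0 now [0.3471 0.3333 0.0113] q [ 0.66  0.04  2.01  0.    1.09 -1.58] F [ 1.  -1.3  5.8] op 0.0179 gf 35.9
delta [ 0.011  -0.262  -0.2888] [2.5000e-03 1.0000e-03 2.0103e+00] rows 10.8
```

>>> move_arm:
  deltas: [0,0,-0.06,0,0,0,0,0,-0.01,-0.12,0,0,0.18,0,0.003,-0.05,-0.18,0,0,0.36,0,0.005,-0.1,-0.22,0,0,0.54,0,0.008,-0.15,-0.26,0,0,0.72,0,0.011,-0.2,-0.289,0,0,0.9,0,0.011,-0.24,-0.289,0,0,1.08,0,0.011,-0.262,-0.289,0,0,1.26,0,0.011,-0.262,-0.289,0,0,1.44,0,0.011,-0.262,-0.289,0,0,1.62,0,0.011,-0.262,-0.289,0,0,1.8,0,0.011,-0.262,-0.289,0,0,1.98,0]

```text
t: 43.5
tool_pos: [0.4994, 0.1198, 0.2989]
orientation: [-1.925, -2.481, -0.0]
force: [0.7, 0.2, -0.0]
opening: 0.0178
gripper_force: 35.0
```

```bash
python3 - <<'E'
from h import *
go(([.5,.12,.34],down(80,78)),ins(-.018,-.006,.16))
E
```

```text
t 43.5 now [0.4994 0.1198 0.2989] q [ 0.13 -0.12  1.62  0.    1.65 -0.12] F [ 0.7  0.2 -0. ] op 0.0178 gf 35.0
delta [ 0.      0.0006 -0.0411] [-0.2901  1.3385  0.357 ] rows 7.6
delta [0.0692 0.1518 0.0157] [-0.2901  1.3385  0.357 ] rows 7.6
```

>>> move_arm:
  deltas: [0,0,-0.041,-0.036,0.167,0.045,0,0,0,-0.041,-0.073,0.335,0.089,0,0,0,-0.041,-0.109,0.502,0.134,0,0,0,-0.041,-0.145,0.669,0.179,0,0,0,-0.041,-0.181,0.837,0.223,0,0,0,-0.041,-0.218,1.004,0.268,0,0,0,-0.041,-0.254,1.171,0.312,0,0,0,-0.041,-0.29,1.3385,0.357,0,0,0,-0.041,-0.29,1.3385,0.357,0,0,0,-0.041,-0.29,1.3385,0.357,0]

```text
t: 44.75
tool_pos: [0.4999, 0.1197, 0.3406]
orientation: [-1.499, -1.269, -1.212]
force: [0.5, 0.1, 0.5]
opening: 0.0176
gripper_force: 35.0
```

```bash
python3 - <<'E'
from h import *
p=np.radians(80); t=np.array([np.cos(p),np.sin(p)]); y=np.array([np.sin(p),-np.cos(p)])
for c in("scene","top"):
    im,d,P=cam(c); f=im.astype(int)
    m=(f[...,0]-f[...,2]>40)&(np.hypot(P[...,0]-.635,P[...,1]-.22)<.12)&(P[...,2]>.01)&(P[...,2]<.2)&(P[...,1]>.15)
    q=P[m]; 
    for z0 in np.arange(.02,.2,.02):
        r=q[(q[:,2]>=z0)&(q[:,2]<z0+.02)]
        if len(r)>2: a=r[:,:2].mean(0)-CUP; print(c,round(z0+.01,3),len(r),"t",round(a@t*1000),"y",round(a@y*1000))
go(([.5,.12,.34],down(80,78)),ins(-.018,-.006,.16))
E
```

```text
scene 0.09 12 t 25 y 12
scene 0.11 29 t 30 y 12
scene 0.13 29 t 36 y 12
scene 0.15 28 t 42 y 9
scene 0.17 22 t 48 y 8
top 0.03 7 t -3 y 3
top 0.05 7 t 4 y 3
top 0.07 8 t 9 y 2
top 0.09 10 t 14 y 2
top 0.11 13 t 20 y 3
top 0.13 15 t 28 y 2
top 0.15 16 t 35 y 4
top 0.17 13 t 43 y 4
top 0.19 3 t 45 y 6
t 44.85 now [0.5001 0.1199 0.3416] q [-0.59  0.02  1.94  1.2   1.86 -0.5 ] F [ 0.1  0.4 -0.3] op 0.0176 gf 35.0
delta [-0.0015 -0.0002  0.0005] [-0.0066  0.0038  0.0062] rows 0.1
delta [-0.0312  0.1096  0.1343] [-0.0066  0.0038  0.0062] rows 2.8
```

>>> move_arm:
  deltas: [-0.01,0.037,0.045,0,0,0,0,-0.02,0.073,0.09,-0.003,0.002,0.003,0,-0.0312,0.1096,0.1343,-0.006,0.004,0.006,0,-0.0312,0.1096,0.1343,-0.006,0.004,0.006,0,-0.0312,0.1096,0.1343,-0.006,0.004,0.006,0,-0.0312,0.1096,0.1343,-0.006,0.004,0.006,0]

```text
t: 45.6
tool_pos: [0.6287, 0.2239, 0.2835]
orientation: [-1.502, -1.257, -1.219]
force: [0.5, 0.5, -0.6]
opening: 0.0176
gripper_force: 35.0
```

```bash
python3 - <<'E'
from h import *
go(ins(-.018,-.006,.16),ins(-.018,-.006,.05),ins(-.018,-.006,.015))
p=np.radians(80); t=np.array([np.cos(p),np.sin(p)]); y=np.array([np.sin(p),-np.cos(p)])
im,d,P=cam("scene"); f=im.astype(int)
m=(f[...,0]-f[...,2]>40)&(np.hypot(P[...,0]-.635,P[...,1]-.22)<.1)&(P[...,2]>.1)&(P[...,2]<.35)&(P[...,1]>.15)
q=P[m]
for z0 in np.arange(.1,.34,.02):
    r=q[(q[:,2]>=z0)&(q[:,2]<z0+.02)]
    if len(r)>2: a=r[:,:2].mean(0)-CUP; print(round(z0+.01,3),len(r),"t",round(a@t*1000),"y",round(a@y*1000))
E
```

```text
t 45.6 now [0.6287 0.2239 0.2835] q [-0.31  0.32  1.73  1.32  1.6  -0.5 ] F [ 0.5  0.5 -0.6] op 0.0176 gf 35.0
delta [-0.0001  0.0003  0.0008] [ 0.001  -0.0033 -0.0013] rows 0.0
delta [-0.1078  0.0005  0.0233] [ 0.001  -0.0033 -0.0013] rows 1.8
delta [-0.142   0.0005  0.0305] [ 0.001  -0.0033 -0.0013] rows 2.3
0.11 28 t 30 y 12
0.13 34 t 36 y 12
0.15 30 t 42 y 9
0.17 45 t 13 y 4
0.19 34 t -12 y 1
0.21 34 t -8 y 2
0.23 39 t -4 y 1
0.25 38 t 0 y 2
0.27 12 t 3 y 1
0.29 22 t 10 y 0
0.31 28 t 13 y -1
0.33 26 t 4 y -4
```

>>> move_arm:
  deltas: [-0.03,0,0.0065,0,0,0,0,-0.06,0,0.013,0,0,0,0,-0.085,0,0.0183,0,0,0,0,-0.105,0,0.0226,0,0,0,0,-0.12,0,0.0258,0,0,0,0,-0.132,0,0.0284,0,0,0,0,-0.138,0,0.0297,0,0,0,0,-0.142,0,0.0305,0,0,0,0,-0.142,0,0.0305,0,0,0,0]

```text
t: 46.78
tool_pos: [0.6283, 0.2255, 0.1367]
orientation: [-1.502, -1.255, -1.217]
force: [-0.2, -0.4, 0.2]
opening: 0.0175
gripper_force: 35.0
```

```bash
python3 - <<'E'
from h import *
go(ins(-.018,-.006,.015))
im,d,P=cam("scene"); save("s4",im[60:280,180:460],2)
E
```

```text
t 46.77 now [0.6283 0.2255 0.1367] q [-0.31  0.59  1.71  1.33  1.53 -0.73] F [-0.2 -0.4  0.2] op 0.0175 gf 35.0
delta [ 0.0013  0.0011 -0.001 ] [ 0.0002 -0.004  -0.0039] rows 0.0
```

View pics/s4.png

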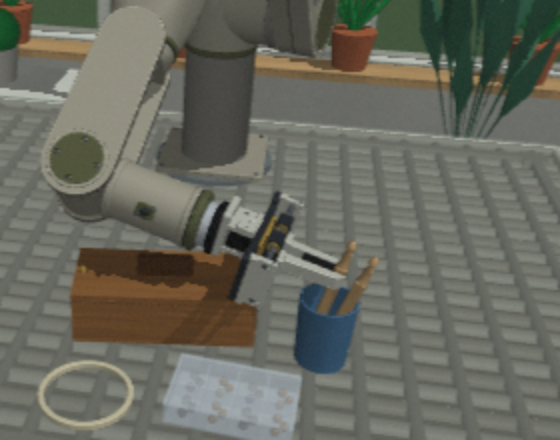

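Both hooks are in the cup with hooked ends up at (350,245) and (374,262). I release the second and back off.

>>> move_arm:
  deltas: [-0.003,0,0.001,0,0,0,0,-0.003,0,0.001,0,0,0,0,-0.003,0,0.001,0,0,0,0.3,-0.003,0,0.001,0,0,0,0.33,-0.003,0,0.001,0,0,0,0.33,0.0,0,-0.012,0,0,0,0.33,0.01,0,-0.028,0,0,0,0.33,0.05,0,-0.045,0,0,0,0.4,0.1,0,-0.055,0,0,0,0.5,0.15,0,-0.065,0,0,0,0.6,0.18,-0.05,-0.075,0,0,0,0.6,0.18,-0.1,-0.08,0,0,0,0.6]

```text
t: 48.32
tool_pos: [0.5229, 0.2008, 0.3334]
orientation: [-1.501, -1.261, -1.222]
force: [-0.5, -0.6, 0.5]
opening: 0.0558
gripper_force: 0.0
```

>>> move_arm:
  deltas: [0,-0.05,-0.03,0,0,0,0.6,0,-0.1,-0.06,0,0,0,0.6,0,-0.15,-0.1,0,0,0,0.6,0,-0.15,-0.1,0,0,0,0.6,0,-0.15,-0.1,0,0,0,0.6,0,-0.15,-0.1,0,0,0,0.6]

```text
t: 49.08
tool_pos: [0.3588, 0.1319, 0.3507]
orientation: [-1.501, -1.255, -1.216]
force: [0.3, 0.2, -0.4]
opening: 0.0557
gripper_force: 0.0
```

```bash
python3 - <<'E'
from h import *
go()
im,d,P=cam("top"); im2,_,P2=cam("scene")
for q in blobs(P,(.45,.75,-.2,.18),(.07,.09),300): print("pl",len(q),q.mean(0).round(4),[np.round(k,4) for k in rect(q[:,:2])])
for q in blobs(P2,(.45,.75,-.2,.14),(.076,.09),300): print("scene pl",len(q),q.mean(0).round(4),q[:,2].std().round(4))
save("fin",np.hstack([im[80:330,60:360],im2[60:310,180:460]]),1.35)
E
```

```text
t 49.08 now [0.3588 0.1319 0.3507] q [-0.78 -0.38  2.28  1.14  2.05 -0.49] F [ 0.3  0.2 -0.4] op 0.0557 gf 0.0
pl 4229 [ 0.5902 -0.0102  0.0791] [array([ 0.5908, -0.0101]), array([126.4686, 258.5321]), np.float32(-81.4177)]
scene pl 2015 [ 0.5986 -0.0036  0.0796] 0.0017
```

View pics/fin.png

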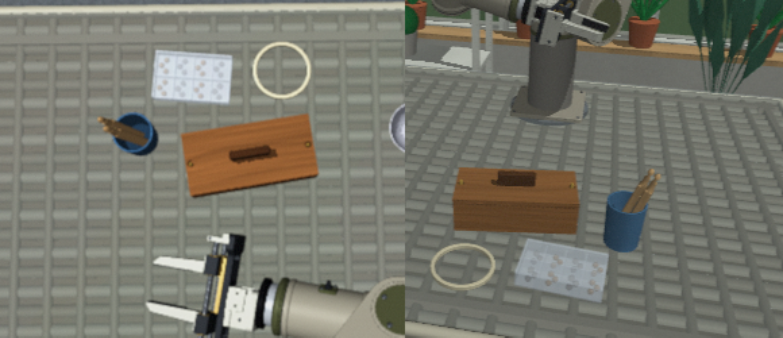

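Both views show the cover seated over the pins at (250,153) and both hooks upright in the cup at (640,190). Nothing else has moved, so I hand in.

```bash
python3 -c "
from plant import robot; print(robot.close_job())"
```

```text
the job is handed in; nothing more can be done
None
```

The job is handed in: all three spools are in the case, the cover is back on over both pins and measures level and flush, and both hooks stand in the cup with their hooked ends up.

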